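# Shut the bulb case in the lamp shop

### The job

Shut the lid of the blue case of light bulbs: push its open lid over from behind until it is past upright, then let it fall shut by its own weight, without pressing or guiding it down. Leave the green case of brass fittings open, and do not disturb the little red-shaded lamp.

Things in the scene. Friction and masses are not known exactly. Their poses are not given: they have to be found in the camera images.
- bulb_case: blue steel case, fixed to the counter, six round white bulbs in a black lining: 150 mm deep (its x), 160 mm wide (its y), 80 mm high (z, up). Origin: centre of its underside. Its +x axis points from the hinge side to the front, roughly away from the robot. The lid's hinge line runs along its y at x = -75 mm, z = 80 mm, on the robot's side
- bulb_lid (a joint): lid of the blue case, rad: 0 shut, 1.57 upright, 1.95 fully open, where it rests at first, leaning back 22 degrees towards the robot. Blue plate 150 mm from hinge to free edge, 160 mm wide, 10 mm thick, about 0.25 kg. Outer face towards the robot; free edge 220 mm above the counter, rising to 231 mm upright. 1 to 2 N near that edge moves it; past upright it falls shut alone in about 1 s
- fittings_lid (a joint): lid of the green steel case of brass and copper fittings, of the same size and build as the blue one, also open: 0 shut, 1.57 upright, 1.95 fully open (at the start). It must stay open
- lamp: small loose bedside lamp, pink foot 72 mm across and dark red domed shade 90 mm across, 170 mm tall, standing in a row with the two cases, in any order; origin at the centre of its underside, z up
Mind the look-alikes: they are no part of the job. Leave any turquoise look-alike of the bulb_case alone.

How it is judged:
By the outcome, as a careful person would: the job done as asked, in the order asked, and still so for the second after the job is handed in, with the robot touching nothing.
It also fails if it takes over 26 s, if anything falls off the work surface, if the arm or the gripper's body presses on something with over 40 N, if the wrist force passes 120 N, or if a joint passes its speed limit or range.

### The arm

A 7-joint arm with a two-finger parallel gripper is mounted at the origin on the work surface. World frame = base frame: x ahead of the robot, y to its left, z up, the work surface at z = 0. Lengths are in m, angles in rad, forces in N, time in s.
With the tool pointing down it reaches from about 0.4 to 0.85 m from the base axis. Payload 10.4 kg.
Tool frame: the origin (TCP) lies on the centre line of the jaws, within the pads' length; the fingertips stand 11 mm ahead of it and the grasp point (between the pads) lies 8 mm behind it; z points along the fingers, y is the line along which they close (so a half turn about z gives the same grasp; the last joint's range is limited). The gripper opens to 87 mm and grips with 3 to 60 N. Pads are 19 mm wide; open, the fingers measure 117 mm over their backs; the gripper's body (75 mm by 190 mm) begins 51 mm behind the grasp point.
Start: joints at [1.19, 0.332, -0.065, 1.46, 0.022, 1.35, -0.088], TCP at [0.219, -0.585, 0.234] pointing down, gripper open.
Joint ranges: [-2.6, 2.6], [-0.5, 2.12], [-1.47, 1.34], [0.16, 2.42], [-1.27, 4.41], [0.06, 2.06], [-2.6, 2.6]. Speed limits (rad/s): [2.22, 2.22, 2.79, 2.79, 3.14, 3.14, 3.14].

### API

Orientations are given as a unit quaternion [x, y, z, w].
In Python, from bench import r gives the robot as it stands.
- The arm moves only by the shell command python3 -m pendant 'ROWS' [OPENING] [FORCE]. ROWS is JSON, a list of rows, each a list of 4 numbers: the shift along the tool's x, y, z in m, then the turn about the tool's z in rad. A call has 1 to 8 rows; each row shifts and turns the commanded pose from where the row before left it, along the tool's axes as they then stand; what a row does not reach is not made up. A row lasts 1/12 s, in which the tool goes at most 41.7 mm and 7.16 degrees, less where a joint would pass 70% of its speed; a pose out of reach is approached as far as the arm can. A call with a gripper value outside its range is refused whole. OPENING is the opening, from 0 (shut) to 1 (fully open), set as the call begins (- or left out, the last holds). The fingers move at their own pace and stop on an object; FORCE is the grip in N (left out, the last holds). Time passes only in rows, so rows that do not move let the fingers close. It gives the time, the measured TCP pose, the force, the opening and the grip force at its end, in the units of the state.
- r.read_state(): the state, without advancing time (a new reading comes with each control period).
- r.camera(name): name is "side" or "top"; returns a dict with "img" (480x640x3 uint8, red, green, blue), "camera_matrix" (3x3 intrinsics, pixels), "xyz" and "attitude" of the camera in the world. Camera axes: x right, y down, z forward; pixel columns grow to the right and rows downward; lengths in m; the calibration is good to about 2 mm. A picture is of the moment at which its call begins. There is no depth.
- r.close_job(): hands the job in; it is judged then, once.
Trained networks look in the newest picture that a camera, given by its name, has taken for a name from the list of things; names that differ only in an ending like _2 or _b are one class to them, and where a whole thing is asked for, a point or a joint stands for the part that bears it (a point fixed in the world has none). Each returns a list of dicts, best first, with "score" (0 to 1); they miss things now and then, are a little off and sometimes report something else, mostly with a low value. They report only what shows in the picture. A call takes as long as a camera call. They do not tell look-alikes from the thing itself.
- r.outline_of(thing, camera): "mask" (480x640 bool, what is visible of it) and "bbox" ([centre column, centre row, width, height] in pixels, round what is visible of it).
The state is a dict: "time": time; "joint_positions": joint angles; "joint_vel": joint speeds; "joint_torque": joint torques, N m; "ee_pos": TCP position; "eef_rot": TCP orientation; "ft_force": force on the tool from outside, world axes, zero at the start; "torque": the same for the moment, N m; "width": finger opening in m; "grip_force": force on a finger pad.
Only numpy, scipy, OpenCV 4.12 (cv2) and the standard library are available. Lean on these libraries where they do the work, as an engineer would, in place of code of your own. Each camera call takes 0.05 s, during which the arm holds its last target. There are 200 camera calls.

## Working session

There is one attempt and no reset: what is moved stays moved. The work goes in short steps, Python scripts to look and compute and a shell command to move; the robot and the scene stay as the last step left them, time stands still between calls to the robot, and variables do not carry over. Pictures are saved under pics/ and viewed, at most 10 in all, crops included, and the job is handed in when it is done.

```bash
mkdir -p pics
cat > h.py <<'E'
from bench import r
import cv2,numpy as np
from scipy.spatial.transform import Rotation as R
def cam(n):
    c=r.camera(n); return c
def save(c,f): cv2.imwrite('pics/'+f,cv2.cvtColor(c['img'],cv2.COLOR_RGB2BGR))
def rot(c):
    a=np.array(c['attitude'],float); return a if a.shape==(3,3) else R.from_quat(a).as_matrix()
def ray(c,u,v,z):
    d=rot(c)@np.linalg.solve(c['camera_matrix'],[u,v,1.]); p=np.array(c['xyz']); return p+d*(z-p[2])/d[2]
def proj(c,P):
    q=(np.atleast_2d(P)-c['xyz'])@rot(c); q=q@np.array(c['camera_matrix']).T; return q[:,:2]/q[:,2:]
E
python3 - <<'E'
from h import *
for n in('top','side'):
    c=cam(n);save(c,n+'0.png');print(n,c['xyz'],c['attitude'],c['camera_matrix'])
    for t in('bulb_case','bulb_lid','fittings_lid','lamp'):
        print(t,[(round(o['score'],2),np.round(o['bbox']).tolist()) for o in r.outline_of(t,n)])
print(r.read_state())
E
```

```text
top [ 0.42174221 -0.06432978  1.10441232] [-0.7030746   0.70749555 -0.05781067  0.04235657] [[506.13056119   0.         315.48613055]
 [  0.         506.13056119 239.49204591]
 [  0.           0.           1.        ]]
bulb_case [(0.91, [494.0, 297.0, 98.0, 83.0]), (0.85, [410.0, 181.0, 115.0, 99.0]), (0.78, [346.0, 310.0, 77.0, 83.0]), (0.32, [134.0, 248.0, 97.0, 47.0])]
bulb_lid [(0.69, [497.0, 295.0, 79.0, 77.0]), (0.65, [415.0, 217.0, 103.0, 31.0]), (0.63, [345.0, 307.0, 81.0, 80.0])]
fittings_lid [(0.91, [135.0, 248.0, 98.0, 49.0])]
lamp [(0.97, [265.0, 188.0, 48.0, 45.0])]
side [0.08793333 0.5231523  0.82202059] [-0.28698482  0.8736076  -0.37296676  0.12387601] [[448.69727311   0.         323.94727447]
 [  0.         448.69727311 245.38282373]
 [  0.           0.           1.        ]]
bulb_case [(0.86, [425.0, 203.0, 83.0, 76.0]), (0.79, [319.0, 189.0, 101.0, 88.0]), (0.75, [376.0, 272.0, 92.0, 91.0])]
bulb_lid [(0.95, [428.0, 190.0, 73.0, 45.0]), (0.93, [374.0, 256.0, 89.0, 68.0]), (0.61, [318.0, 189.0, 100.0, 93.0]), (0.59, [346.0, 182.0, 53.0, 69.0])]
fittings_lid [(0.88, [212.0, 326.0, 60.0, 106.0])]
lamp [(0.89, [249.0, 253.0, 41.0, 63.0])]
{'time': 0.5, 'joint_positions': array([ 1.19042042,  0.33218163, -0.06467825,  1.460123  ,  0.02160238,
        1.34991357, -0.08851546]), 'joint_vel': array([ 6.58897932e-04, -8.95451404e-04, -7.88188255e-04,  2.33330683e-04,
        8.31699138e-05, -2.64136574e-04,  2.59198870e-04]), 'joint_torque': array([-9.70274814e-04, -6.22566104e+01,  2.39347288e-02, -3.89853179e+01,
       -6.11640606e-02,  3.21494637e-02,  5.58487579e-05]), 'ee_pos': array([ 0.21887538, -0.58542895,  0.23357595]), 'eef_rot': array([9.84045001e-01, 1.77919745e-01, 9.62740365e-06, 3.31658299e-05]), 'ft_force': array([-0.8596519 ,  0.33436983,  0.03584256]), 'torque': array([ 0.00767264, -0.00113505,  0.0095408 ]), 'grip_force': 0.0, 'width': 0.08712716839986824}
```

View pics/top0.png

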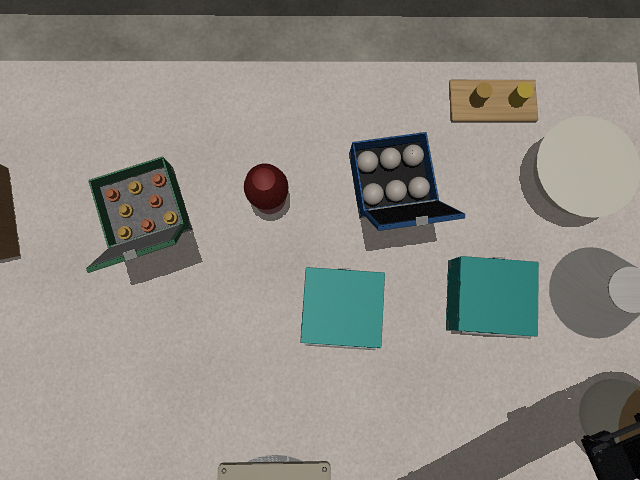

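View pics/side0.png

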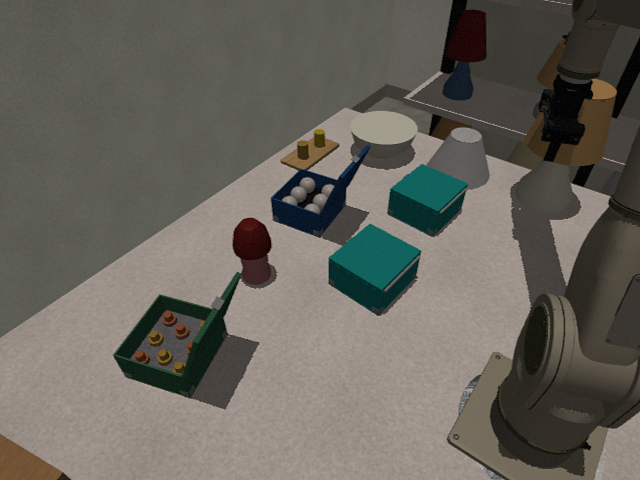

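The top view shows the open blue case at about (395,180), with its lid edge along (375–465, 228–215). The lamp is at (266,187) and the open green case at (138,210). Two shut turquoise look-alikes stand at (344,308) and (497,297). In the side view the blue lid stands at (355,170), and the gripper at (565,110) hangs by an orange lamp. Next I fit the case pose.

```bash
cat > fit.py <<'E'
from h import *
from scipy.optimize import minimize
def T(p,L):
    x,y,a=p;c,s=np.cos(a),np.sin(a);L=np.array(L,float);return np.c_[x+c*L[:,0]-s*L[:,1],y+s*L[:,0]+c*L[:,1],L[:,2]]
box=[(a,b,z) for a in(-.075,.075) for b in(-.08,.08) for z in(0,.08)]
def lid(q,t0=0,t1=.01): # angle q; plate from hinge, thickness outward
    u=np.array([np.cos(q),np.sin(q)]);n=np.array([-np.sin(q),np.cos(q)])
    return [(-.075+s*u[0]+t*n[0],b,.08+s*u[1]+t*n[1]) for s in(0,.15) for t in(t0,t1) for b in(-.08,.08)]
def mask(c,p,parts):
    m=np.zeros((480,640),np.uint8)
    for L in parts: cv2.fillConvexPoly(m,cv2.convexHull(np.round(proj(c,T(p,L))*16).astype(np.int32)),255,cv2.LINE_AA,4)
    return m/255.
E
python3 - <<'E'
from fit import *
C={n:cam(n) for n in('top','side')}
def blue(c):
    h=cv2.cvtColor(c['img'],cv2.COLOR_RGB2HSV);m=cv2.inRange(h,(105,110,20),(125,255,255))
    return cv2.morphologyEx(m,cv2.MORPH_CLOSE,np.ones((9,9)))
M={}
for n,c in C.items():
    o=r.outline_of('bulb_case',n); print(n,[o_['mask'].sum() for o_ in o])
    sel=[q for q in o if abs(q['bbox'][0]-(410 if n=='top' else 319))<15][0]['mask']
    b=blue(c); k=cv2.findContours(b,0,2)[0]; k=max(k,key=cv2.contourArea); m=np.zeros((480,640),np.uint8); cv2.drawContours(m,[k],-1,1,-1)
    print('blue',m.sum(),'net',sel.sum(),'both',(m*sel).sum()); M[n]=np.maximum(m,sel).astype(float)
def cost(p): return sum(1-np.minimum(m,mask(C[n],p,[box,lid(1.95)])).sum()/np.maximum(m,mask(C[n],p,[box,lid(1.95)])).sum() for n,m in M.items())
best=min((minimize(cost,[.54,-.22,a],method='Nelder-Mead',options=dict(initial_simplex=[[.54,-.22,a],[.56,-.22,a],[.54,-.2,a],[.54,-.22,a+.15]],xatol=1e-4)) for a in(-.2,0,.2)),key=lambda s:s.fun)
p=best.x;print('case',p.round(4),best.fun)
for q in(1.95,): print('lid corners',T(p,lid(q)).round(3).tolist())
for n,c in C.items():
    for L in(box,lid(1.95)): cv2.polylines(c['img'],[cv2.convexHull(np.round(proj(c,T(p,L))).astype(np.int32))],True,(255,255,0),1)
a=C['top']['img'][100:260,300:500];b=C['side']['img'][120:280,240:440]
cv2.imwrite('pics/fit.png',cv2.resize(cv2.cvtColor(np.hstack([a,b]),cv2.COLOR_RGB2BGR),(800,320)))
t=C['top']
print('turq tops z.09',[ray(t,u,v,.09).round(3).tolist() for u,v in[(306,267),(385,272),(382,348),(301,342),(460,257),(538,262),(538,335),(457,334)]])
print('lamp',ray(t,266,187,.15),'orange base side',ray(C['side'],545,195,0),'shade right',ray(t,640,290,.2))
x,y,a=p;tx=np.array([np.cos(a),np.sin(a)]);
s=r.read_state();print(s['ee_pos'],R.from_quat(s['eef_rot']).as_matrix().round(3).tolist())
E
```

```text
top [np.int64(6929), np.int64(6256), np.int64(7436)]
blue 1932 net 7436 both 1895
side [np.int64(5420), np.int64(3770), np.int64(4133), np.int64(1978)]
blue 3720 net 4133 both 3715
case [ 0.7156 -0.2535  0.1438] 0.0970240362321304
lid corners [[0.653, -0.343, 0.08], [0.63, -0.185, 0.08], [0.644, -0.345, 0.076], [0.621, -0.186, 0.076], [0.598, -0.351, 0.219], [0.575, -0.193, 0.219], [0.589, -0.353, 0.216], [0.566, -0.194, 0.216]]
turq tops z.09 [[0.511, -0.068, 0.09], [0.5, -0.227, 0.09], [0.35, -0.217, 0.09], [0.363, -0.057, 0.09], [0.529, -0.38, 0.09], [0.518, -0.539, 0.09], [0.372, -0.529, 0.09], [0.376, -0.366, 0.09]]
lamp [0.66070355 0.00894424 0.15      ] orange base side [ 0.1956146  -0.73542127  0.        ] shade right [ 0.45594474 -0.66971963  0.2       ]
[ 0.21886956 -0.58544003  0.23356328] [[0.937, 0.35, 0.0], [0.35, -0.937, -0.0], [-0.0, 0.0, -1.0]]
```

View pics/fit.png

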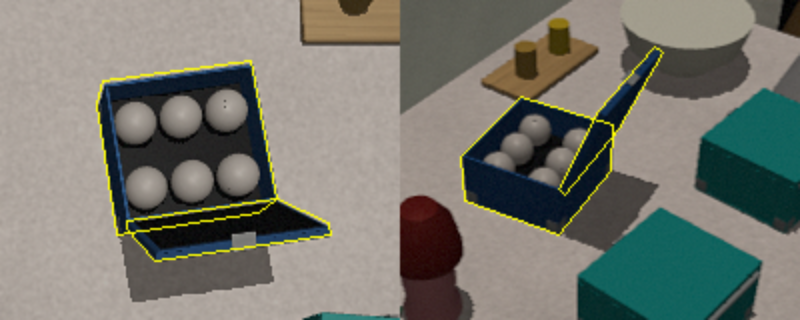

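The fit matches both views: case at (0.716, -0.254), yaw 0.144 rad, and lid edge at about (0.578, -0.273, 0.216). I'll move to a point behind the lid at about (0.525, -0.281) and close the fingers on the way.

```bash
python3 -m pendant '[[0.0357,-0.0162,0,0],[0.0357,-0.0162,0,0],[0.0357,-0.0162,0,0],[0.0357,-0.0162,0,0],[0.0357,-0.0162,0,0],[0.0357,-0.0162,0,0],[0.0357,-0.0162,0,0],[0.0357,-0.0162,0,0]]' 0
```

```text
time: 1.37
ee_pos: [0.4421, -0.3626, 0.2339]
eef_rot: [0.984, 0.178, 0.0, 0.0]
ft_force: [0.5, -1.5, 0.2]
width: 0.0418
grip_force: 0.0
```

```bash
python3 -m pendant '[[0.0357,-0.0162,0,0],[0.0357,-0.0162,0,0],[0.0357,-0.0162,0,0],[0,0,0,0.107],[0,0,0,0.107],[0,0,0.017,0],[0,0,0.017,0],[0,0,0,0]]'
python3 - <<'E'
from fit import *
c=cam('side');save(c,'side1.png');s=r.read_state();p=np.array([.7156,-.2535,.1438])
a=p[2];d=s['ee_pos'][:2]-p[:2];print('local',np.cos(a)*d[0]+np.sin(a)*d[1],-np.sin(a)*d[0]+np.cos(a)*d[1],s['ee_pos'],s['width'],s['ft_force'],s['time'],R.from_quat(s['eef_rot']).as_matrix().round(3).tolist())
E
```

```text
time: 2.03
ee_pos: [0.5229, -0.2804, 0.1964]
eef_rot: [0.997, 0.072, -0.002, -0.001]
ft_force: [-0.4, -0.4, -0.9]
width: 0.0009
grip_force: 0.0
local -0.19405416296144234 0.0007343437543572071 [ 0.52344352 -0.28058215  0.19816442] 0.0006169094444533492 [ 0.85217667 -0.75113911  0.78243479] 2.0833 [[0.99, 0.143, -0.003], [0.143, -0.99, 0.001], [-0.003, -0.002, -1.0]]
```

View pics/side1.png

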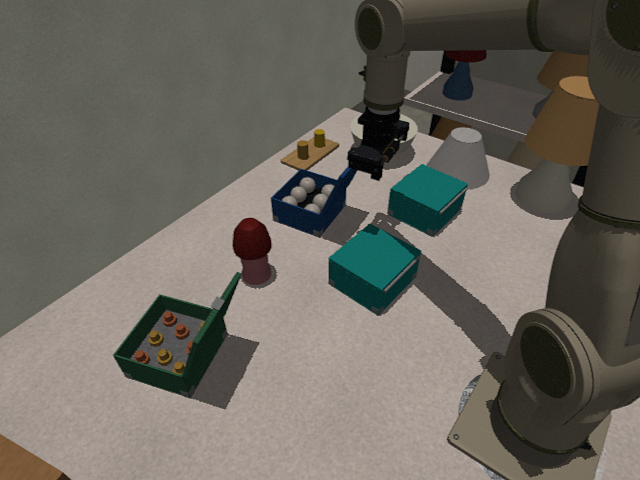

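In the side view the closed gripper at (370,155) is behind the blue lid edge at (352,172), and nothing else has moved. Now I push.

```bash
python3 -m pendant '[[0.02,0,0,0],[0.015,0,0,0],[0.01,0,0,0],[0.009,0,0,0],[0.009,0,0,0],[0.009,0,0,0],[0.009,0,0,0],[0.009,0,0,0]]'
python3 - <<'E'
from fit import *
c=cam('side');a=c['img'][120:280,240:440];c2=cam('top');b=c2['img'][100:260,300:500]
cv2.imwrite('pics/push.png',cv2.resize(cv2.cvtColor(np.hstack([a,b]),cv2.COLOR_RGB2BGR),(800,320)))
s=r.read_state();d=s['ee_pos'][:2]-[.7156,-.2535];print(d@[np.cos(.1438),np.sin(.1438)],s['ft_force'],s['time'])
E
```

```text
time: 2.75
ee_pos: [0.6141, -0.2681, 0.1996]
eef_rot: [0.997, 0.072, 0.0, 0.0]
ft_force: [-0.6, -0.5, -0.2]
width: 0.0006
grip_force: 0.1
-0.10186189818155592 [0.08819921 0.88172808 0.3608719 ] 2.85
```

View pics/push.png

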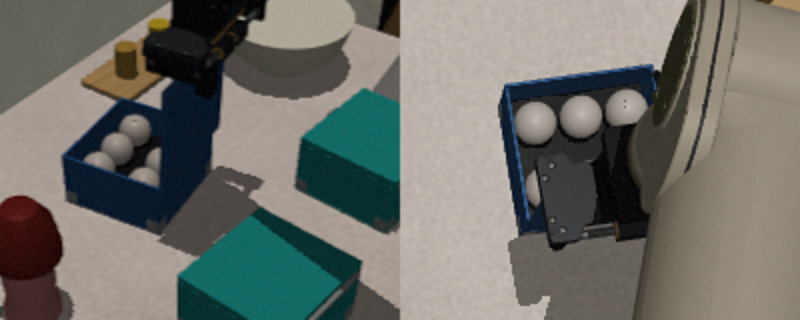

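In the left half of the crop the lid stands almost upright at (190,140), against the fingers. I push a little past upright, then withdraw.

```bash
python3 -m pendant '[[0.007,0,0,0],[0.007,0,0,0],[0.007,0,0,0],[0.006,0,0,0],[-0.01,0,0,0],[-0.025,0,0,0],[-0.035,0,0,0],[-0.035,0,0,0]]'
python3 - <<'E'
from fit import *
c=cam('side');a=c['img'][120:280,240:440];c2=cam('top');b=c2['img'][100:260,300:500]
cv2.imwrite('pics/push2.png',cv2.resize(cv2.cvtColor(np.hstack([a,b]),cv2.COLOR_RGB2BGR),(800,320)))
E
```

```text
time: 3.52
ee_pos: [0.5357, -0.2788, 0.1991]
eef_rot: [0.997, 0.072, 0.0, -0.0]
ft_force: [-0.5, -0.2, 0.0]
width: 0.0001
grip_force: 0.0
```

View pics/push2.png

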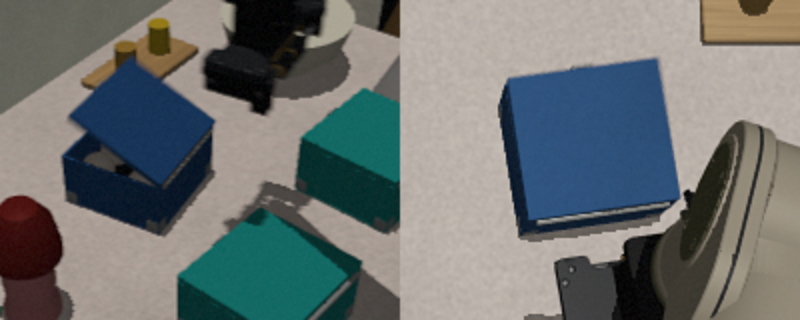

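The lid is falling by itself (left half, around (140,120)) with the gripper clear at (250,70). I let it settle and check.

```bash
python3 -m pendant '[[-0.02,0,0,0],[0,0,0,0],[0,0,0,0],[0,0,0,0],[0,0,0,0],[0,0,0,0],[0,0,0,0],[0,0,0,0]]'; python3 -m pendant '[[0,0,0,0],[0,0,0,0],[0,0,0,0],[0,0,0,0],[0,0,0,0],[0,0,0,0]]'
python3 - <<'E'
from fit import *
c=cam('side');save(c,'end.png')
for t in('fittings_lid','lamp'): print(t,[(round(o['score'],2),np.round(o['bbox']).tolist()) for o in r.outline_of(t,'side')])
E
```

```text
time: 4.28
ee_pos: [0.5167, -0.2819, 0.1994]
eef_rot: [0.997, 0.072, -0.0, -0.0]
ft_force: [0.4, 0.1, 0.9]
width: 0.0002
grip_force: 0.0
time: 4.78
ee_pos: [0.5164, -0.2821, 0.1996]
eef_rot: [0.997, 0.072, 0.0, 0.0]
ft_force: [-0.2, -0.2, -0.3]
width: 0.0005
grip_force: 0.0
fittings_lid [(0.66, [215.0, 326.0, 63.0, 105.0])]
lamp [(0.62, [252.0, 252.0, 42.0, 65.0]), (0.37, [213.0, 326.0, 60.0, 104.0])]
```

View pics/end.png

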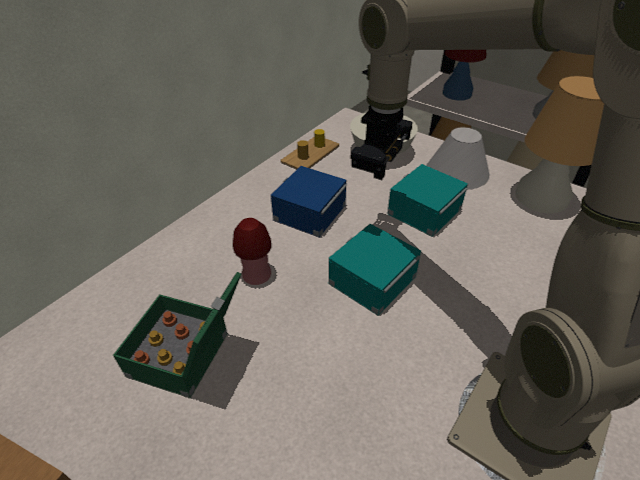

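The blue case at (310,200) is shut. The green lid at (215,320) is still open, the lamp at (252,250) hasn't moved, and the gripper is clear.

```bash
python3 -c "
from bench import r
print(r.close_job())"
```

```text
the job is handed in; nothing more can be done
None
```

The blue case's lid was pushed past upright and fell shut by itself; in the last picture the green case is still open, the lamp is unmoved and the gripper is clear, and the job is handed in at about 5 s.

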